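# Press-test three work rests and load the sound one

## Robot

A 6-joint arm with a two-finger parallel gripper is mounted at the origin on a cart in front of the work surface, level with it; the furniture and walls round the work are solid. World frame = base frame: x ahead of the robot, y to its left, z up, the work surface at z = 0. Lengths are in m, angles in rad, forces in N, time in s.
With the tool pointing down it reaches from about 0.35 to 0.85 m from the base axis. Payload 8.1 kg.
Tool frame: the origin (TCP) lies between the finger pads; the fingertips stand 14 mm ahead of it and the grasp point (between the pads) lies 5 mm behind it; z points along the fingers, y is the direction in which the jaws open and shut (so a half turn about z gives the same grasp; the last joint's range is limited). The gripper opens to 93 mm and grips with 3 to 60 N. Pads are 15 mm wide; open, the fingers measure 128 mm over their backs; the gripper's body (75 mm by 188 mm) begins 65 mm behind the grasp point.
Start: joints at [1.2, 0.13, 1.488, -0, 1.523, -0.085], TCP at [0.169, 0.576, 0.233] pointing down, gripper open.
Joint ranges: [-2.96, 2.96], [-0.89, 2.26], [0.02, 2.5], [-1.34, 4.48], [0, 2.73], [-2.66, 2.66]. Speed limits (rad/s): [2.39, 2.39, 2.79, 3.14, 3.14, 3.14].

## Interface

Orientations are given as a rotation vector (axis times angle).
In Python, from plant import robot gives the robot as it stands.
- The arm moves only by the tool step_arm, never from a script. Its argument "targets" is a list of rows, each an object of numbers: "tx", "ty", "tz": the shift along the tool's x, y, z in mm; "ax", "ay", "az": the turn, a rotation vector about the tool's x, y, z in rad; "grip": the closure in counts, from 0 (fully open) to 255 (shut). In form: [{"tx": .., "ty": .., "tz": .., "ax": .., "ay": .., "az": .., "grip": ..}, ...]. A call has 1 to 20 rows; each row shifts and turns the commanded pose from where the row before left it, along the tool's axes as they then stand; what a row does not reach is not made up. A row lasts 1/10 s, in which the tool goes at most 50 mm and 8.59 degrees, less where a joint would pass 70% of its speed; a pose out of reach is approached as far as the arm can. A call with a gripper value outside its range is refused whole. The fingers move at their own pace and stop on an object; "squeeze" is the grip in N (left out, the last holds). Time passes only in rows, so rows that do not move let the fingers close. It gives the time, the measured TCP pose, the force and the opening at its end, in the units of the state.
- robot.read_state(): the state, without advancing time (a new reading comes with each control period).
- robot.read_camera(name): name is "scene" or "side" or "wrist"; returns a dict with "frame" (384x512x3 uint8, blue, green, red), "fx", "fy", "cx", "cy" (pixels), "R" (3x3) and "t" (3): a world point X has camera coordinates R X + t. Camera axes: x right, y down, z forward; pixel columns grow to the right and rows downward; lengths in m; the calibration is good to about 2 mm. A picture is of the moment at which its call begins. There is no depth.
- robot.close_job(): hands the job in, once; it reports no verdict.
The state is a dict: "t": time; "q": joint angles; "dq": joint speeds; "joint_torque": joint torques, N m; "tool_pos": TCP position; "orientation": TCP orientation; "force": force on the tool from outside, world axes, zero at the start; "wrist_torque": the same for the moment, N m; "opening": finger opening in m.
Only numpy, scipy, OpenCV 4.12 (cv2) and the standard library are available. Lean on these libraries where they do the work, as an engineer would, in place of code of your own. Each camera call takes 0.05 s, during which the arm holds its last target.

## Task

Two of the three work rests have a cracked arm weld. Find the sound one by touch: with closed fingers press straight down on the middle of the seat half-way along an arm at about 10 N (never over 20 N), hold for about a second and judge how far it gives. Then stand the steel billet gently upright on the middle of the seat of the one stiff, sound arm. Never let the billet weigh on an arm that gives.

Things in the scene. Friction and masses are not known exactly. Their poses are not given: they have to be found in the camera images.
- rest_a: arm of a work rest: level steel strip 124 x 34 x 5 mm, a cantilever welded to a block (50 mm wide, top 69 mm over the table) on a foot fixed to the table. Origin at the weld; x to the free end, z up. It gives in proportion to force and springs back: 10 N at the seat sinks it some 2 mm there if the weld is sound, 8 to 9 mm if cracked
- rest_a_seat (a point): middle of the top face of the flat square steel seat, 52 x 52 x 4 mm, on top of the arm rest_a at mid-span, 60 mm out from its weld. About 64 mm above the table; moves with the arm
- rest_b: arm of another work rest, the same in look, size and axes as rest_a; of the three one is sound and two are cracked, which cannot be seen, and each may stand in any of the places
- rest_b_seat (a point): middle of the top face of the flat square steel seat, 52 x 52 x 4 mm, on top of the arm rest_b at mid-span, 60 mm out from its weld. About 64 mm above the table; moves with the arm
- rest_c: arm of another work rest, the same in look, size and axes as rest_a; of the three one is sound and two are cracked, which cannot be seen, and each may stand in any of the places
- rest_c_seat (a point): middle of the top face of the flat square steel seat, 52 x 52 x 4 mm, on top of the arm rest_c at mid-span, 60 mm out from its weld. About 64 mm above the table; moves with the arm
- billet_center (a point): centre of the billet, a plain dark steel round bar off-cut of about 0.75 kg standing upright on the table, 50 mm across and 60 mm high; this point is 30 mm above its underside
- billet: the same billet; origin at the centre of its underside, z along its axis
Things that resemble listed ones, but are neither listed nor needed, are in the scene too. Leave any blue look-alike of the billet alone.

How it is judged:
On the way:
1. the sound arm has been pressed on the middle of its seat (within 25 mm) with the fingers at about 10 N (7 to 14 N) and held so for 0.4 s, giving only little (((horizontal distance between the grasp point and rest_a_seat below 0.025 m and contact force between the fingers and rest_a between 7 and 14 N and angle between rest_a's own z axis and vertical below 0.06 rad) or (horizontal distance between the grasp point and rest_b_seat below 0.025 m and contact force between the fingers and rest_b between 7 and 14 N and angle between rest_b's own z axis and vertical below 0.06 rad) or (horizontal distance between the grasp point and rest_c_seat below 0.025 m and contact force between the fingers and rest_c between 7 and 14 N and angle between rest_c's own z axis and vertical below 0.06 rad))), for 0.4 s.
At the end, for the whole second after the job is handed in: The billet stands upright (within 0.1 rad) and at rest on the seat of the sound arm, its axis within 15 mm of the seat's centre, the arm sloping under 0.048 rad under its weight (((contact force between billet and rest_a above 4 N and angle between rest_a's own z axis and vertical below 0.048 rad and horizontal distance between billet_center and rest_a_seat below 0.015 m) or (contact force between billet and rest_b above 4 N and angle between rest_b's own z axis and vertical below 0.048 rad and horizontal distance between billet_center and rest_b_seat below 0.015 m) or (contact force between billet and rest_c above 4 N and angle between rest_c's own z axis and vertical below 0.048 rad and horizontal distance between billet_center and rest_c_seat below 0.015 m)) and angle between billet's own z axis and vertical below 0.1 rad and linear speed of billet below 0.01 m/s); the robot touches nothing.
It fails at once if the fingers press or grip an arm with over 20 N (contact force between the fingers and rest_a above 20 N or contact force between the fingers and rest_b above 20 N or contact force between the fingers and rest_c above 20 N).
It fails at once if the billet weighs on an arm while it slopes over 0.075 rad, as only a cracked or overloaded arm does ((contact force between billet and rest_a above 2 N and angle between rest_a's own z axis and vertical above 0.075 rad) or (contact force between billet and rest_b above 2 N and angle between rest_b's own z axis and vertical above 0.075 rad) or (contact force between billet and rest_c above 2 N and angle between rest_c's own z axis and vertical above 0.075 rad)).
It also fails if it takes over 64 s, if anything falls off the work surface, if the arm or the gripper's body presses on something with over 40 N, if the wrist force passes 120 N, or if a joint passes its speed limit or range.

## Working session

There is one attempt and no reset: what is moved stays moved. The work goes in short steps, Python scripts to look and compute and a tool call to move; the robot and the scene stay as the last step left them, time stands still between calls to the robot, and variables do not carry over. Pictures are saved under pics/ and viewed, and the job is handed in when it is done.

Besides the shell and the picture viewer there is one more tool, called after "Emit:" as a command line: name --argument value ..., lists and objects as JSON in quotes. step_arm: Moves the arm, as the interface text tells. Its arguments: {"type":"object","properties":{"targets":{"type":"array"},"squeeze":{"type":"number"}},"required":["targets"]}

```bash
mkdir -p pics; ls; python3 - <<'E'
from plant import robot
import cv2,pickle
s=robot.read_state();print(s)
d={}
for n in("scene","side","wrist"):
    c=robot.read_camera(n);d[n]=c;cv2.imwrite(f"pics/{n}0.png",c["frame"]);print(n,c["fx"],c["fy"],c["cx"],c["cy"],c["R"],c["t"])
pickle.dump(d,open("c0.pkl","wb"))
E
```

```text
pics
{'t': 0.0, 'q': array([ 1.19958445e+00,  1.31113515e-01,  1.48927209e+00, -8.93069438e-06,
        1.52301100e+00, -8.54315003e-02]), 'dq': array([ 0.00088903, -0.00193058,  0.00199633, -0.00060752,  0.00016487,
       -0.00066609]), 'joint_torque': array([ 1.72990018e-03, -5.59855092e+01, -4.91744757e+01,  7.68740731e-02,
        3.54268891e-02, -1.62274505e-04]), 'tool_pos': array([0.16894563, 0.5751567 , 0.23161984]), 'orientation': array([-4.47318980e-01, -3.10917863e+00,  2.76292653e-03]), 'force': array([0.00083789, 0.30740325, 0.05623788]), 'wrist_torque': array([-0.01483615,  0.02591751, -0.04714725]), 'opening': 0.09277753047929038}
scene 446.7751274753408 446.7751274753408 261.6731738423592 183.95013405902702 [[ 0.67974387 -0.73340659  0.00793941]
 [-0.52650446 -0.49545961 -0.69087831]
 [ 0.51062836  0.46544016 -0.72292747]] [-0.30785168  0.32380015  0.86185894]
side 494.4579587744874 494.4579587744874 255.5302660506054 196.482526294713 [[ 0.98018008 -0.19808176  0.00326035]
 [-0.1076137  -0.54618483 -0.83072343]
 [ 0.16633191  0.8139077  -0.55667581]] [-0.47212026  0.14101676  1.48317408]
wrist 275.9684337444296 275.9684337444296 255.7486810847402 186.90150040803726 [[ 0.28108165  0.95968185 -0.00196485]
 [ 0.9205308  -0.26903471  0.28327261]
 [ 0.27132297 -0.08143143 -0.95903742]] [-0.59976853 -0.03406487  0.39071251]
```

View pics/scene0.png

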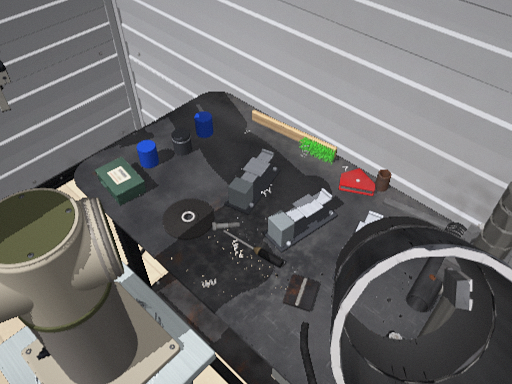

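View pics/side0.png

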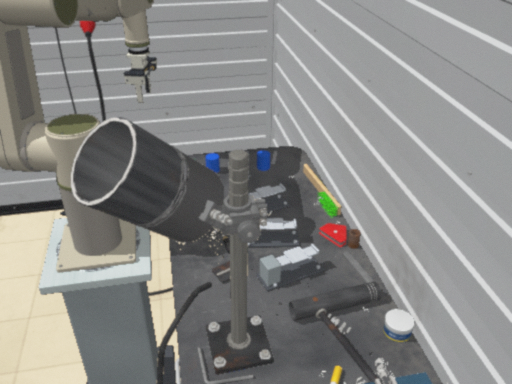

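View pics/wrist0.png

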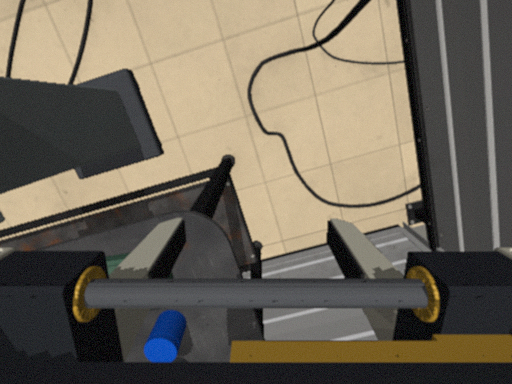

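```bash
python3 - <<'E'
import cv2
a=cv2.imread("pics/scene0.png");cv2.imwrite("pics/s_crop.png",cv2.resize(a[85:285,130:400],None,fx=2.95,fy=2.95,interpolation=cv2.INTER_CUBIC))
a=cv2.imread("pics/side0.png");cv2.imwrite("pics/d_crop.png",cv2.resize(a[145:295,195:365],None,fx=4,fy=4,interpolation=cv2.INTER_CUBIC))
E
```

```text
(no output)
```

View pics/s_crop.png

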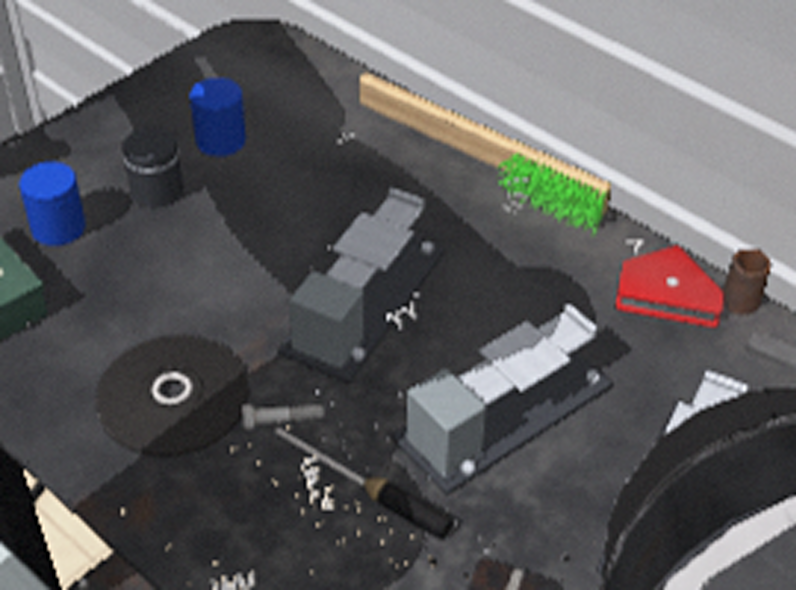

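View pics/d_crop.png

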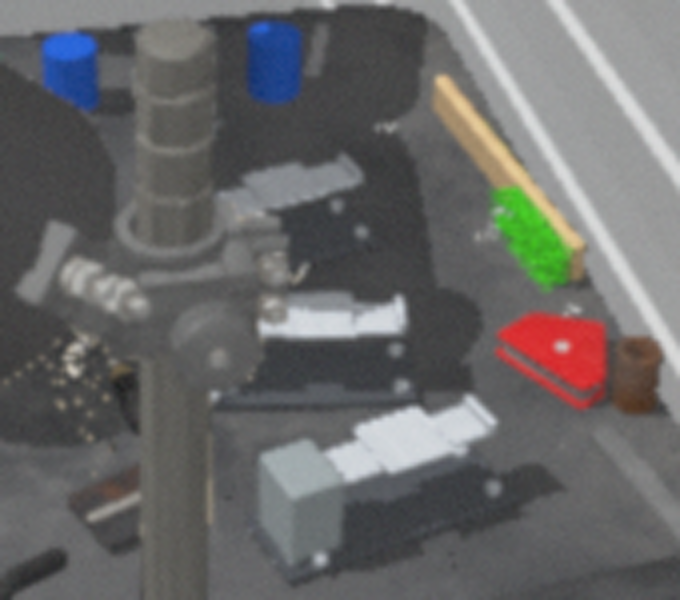

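```bash
cat > h.py <<'E'
import numpy as np,pickle
def ray(c,u,v):
    d=np.array([(u-c["cx"])/c["fx"],(v-c["cy"])/c["fy"],1.]);R=c["R"];return -R.T@c["t"],R.T@d
def onz(c,u,v,z):
    o,d=ray(c,u,v);return o+d*(z-o[2])/d[2]
def tri(*obs):
    A=0;b=0
    for c,u,v in obs:
        o,d=ray(c,u,v);d=d/np.linalg.norm(d);P=np.eye(3)-np.outer(d,d);A=A+P;b=b+P@o
    return np.linalg.solve(A,b)
def proj(c,X):
    p=c["R"]@np.array(X)+c["t"];return c["fx"]*p[0]/p[2]+c["cx"],c["fy"]*p[1]/p[2]+c["cy"]
E
python3 - <<'E'
from h import *
np.set_printoptions(precision=3,suppress=True)
d=pickle.load(open("c0.pkl","rb"));S=d["scene"];D=d["side"]
s=lambda x,y:(130+x/2.95,85+y/2.95)
e=lambda x,y:(195+x/4,145+y/4)
for n,p in dict(r1seat=(373,240),r2seat=(527,357),).items(): print(n,onz(S,*s(*p),.064))
for n,p in dict(r1blk=(326,290),r2blk=(445,395)).items(): print(n,onz(S,*s(*p),.069))
for n,p in dict(r1seat=(290,183),r2seat=(335,312),r3seat=(408,440)).items(): print(n,onz(D,*e(*p),.064))
print("r3blk",onz(D,*e(300,465),.069),"r3 end",onz(D,*e(480,415),.06))
print("billet top",onz(S,*s(152,152),.06),"bottom", onz(S,*s(157,195),0))
print("blue",onz(S,*s(50,185),.06),onz(S,*s(216,97),.06))
print("post base",onz(D,238,345,0))
for z in(0,.1,.2,.3,.4,.5):print(z,"hood left",onz(D,75,170,z),"hood rt",onz(D,215,210,z),"scene hood top",onz(S,400,222,z), "hood L",onz(S,335,290,z))
print("cams",[-c["R"].T@c["t"] for c in d.values()])
E
```

```text
r1seat [0.53  0.09  0.064]
r2seat [ 0.517 -0.089  0.064]
r1blk [0.457 0.075 0.069]
r2blk [ 0.441 -0.069  0.069]
r1seat [0.539 0.089 0.064]
r2seat [ 0.534 -0.088  0.064]
r3seat [ 0.548 -0.239  0.064]
r3blk [ 0.469 -0.255  0.069] r3 end [ 0.606 -0.218  0.06 ]
billet top [0.479 0.321 0.06 ] bottom [0.482 0.329 0.   ]
blue [0.387 0.352 0.06 ] [0.574 0.339 0.06 ]
post base [ 0.347 -0.454  0.   ]
0 hood left [-0.11  0.46  0.  ] hood rt [0.367 0.104 0.   ] scene hood top [ 0.677 -0.253  0.   ] hood L [ 0.416 -0.248  0.   ]
0.1 hood left [-0.074  0.282  0.1  ] hood rt [ 0.352 -0.036  0.1  ] scene hood top [ 0.59  -0.278  0.1  ] hood L [ 0.36  -0.274  0.1  ]
0.2 hood left [-0.038  0.104  0.2  ] hood rt [ 0.338 -0.177  0.2  ] scene hood top [ 0.503 -0.303  0.2  ] hood L [ 0.304 -0.3    0.2  ]
0.3 hood left [-0.002 -0.075  0.3  ] hood rt [ 0.324 -0.317  0.3  ] scene hood top [ 0.416 -0.328  0.3  ] hood L [ 0.248 -0.325  0.3  ]
0.4 hood left [ 0.034 -0.253  0.4  ] hood rt [ 0.309 -0.458  0.4  ] scene hood top [ 0.329 -0.353  0.4  ] hood L [ 0.192 -0.351  0.4  ]
0.5 hood left [ 0.07  -0.431  0.5  ] hood rt [ 0.295 -0.599  0.5  ] scene hood top [ 0.243 -0.379  0.5  ] hood L [ 0.136 -0.377  0.5  ]
cams [array([-0.06 , -0.466,  0.849]), array([ 0.231, -1.224,  0.944]), array([0.094, 0.598, 0.383])]
```

```bash
python3 - <<'E'
from h import *
np.set_printoptions(precision=3,suppress=True)
d=pickle.load(open("c0.pkl","rb"));S=d["scene"];D=d["side"]
c=tri((S,432,330),(D,108,172));print(c, proj(S,c),proj(D,c))
# post top in both: side(240,160); scene post at (500,200)?
for z in(.2,.3,.4,.5,.6):print(z,onz(D,240,205,z), proj(S,onz(D,240,205,z)))
# post vertical above base
for z in(0,.1,.2,.3,.4,.5,.6): print(z,proj(D,[.347,-.454,z]),proj(S,[.347,-.454,z]))
E
```

```text
[ 0.138 -0.463  0.516] (np.float64(429.6633771297494), np.float64(344.7038024154464)) (np.float64(112.7995350953594), np.float64(167.4013929201147))
0.2 [ 0.405 -0.167  0.2  ] (np.float64(310.14329664119134), np.float64(212.91071856083414))
0.3 [ 0.382 -0.309  0.3  ] (np.float64(377.7132085732752), np.float64(227.87269752851012))
0.4 [ 0.359 -0.451  0.4  ] (np.float64(482.49193471327806), np.float64(251.0738095610717))
0.5 [ 0.335 -0.593  0.5  ] (np.float64(666.8918588286856), np.float64(291.9054120800879))
0.6 [ 0.312 -0.735  0.6  ] (np.float64(1077.2817184431435), np.float64(382.7778769468574))
0 (np.float64(237.77238217699616), np.float64(344.91682121829416)) (np.float64(402.54164736988224), np.float64(381.5229452065986))
0.1 (np.float64(237.03085583027848), np.float64(315.50701452322295)) (np.float64(416.49169038381024), np.float64(359.5707762674691))
0.2 (np.float64(236.21144770597954), np.float64(283.00832496664225)) (np.float64(433.3941874382557), np.float64(332.9725449600915))
0.3 (np.float64(235.30120798167388), np.float64(246.90714736654795)) (np.float64(454.29737247371344), np.float64(300.07872170763955))
0.4 (np.float64(234.28414739112313), np.float64(206.5693286259534)) (np.float64(480.8123050719172), np.float64(258.3540991222999))
0.5 (np.float64(233.14028990599328), np.float64(161.2025959760793)) (np.float64(515.5491832561407), np.float64(203.6911982583606))
0.6 (np.float64(231.84434755728745), np.float64(109.80399883640612)) (np.float64(563.0340187096265), np.float64(128.96776343590616))
```

```bash
python3 - <<'E'
import cv2
a=cv2.imread("pics/scene0.png");cv2.imwrite("pics/s_crop2.png",cv2.resize(a[180:384,312:512],None,fx=2.9,fy=2.9,interpolation=cv2.INTER_CUBIC))
E
```

```text
(no output)
```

View pics/s_crop2.png

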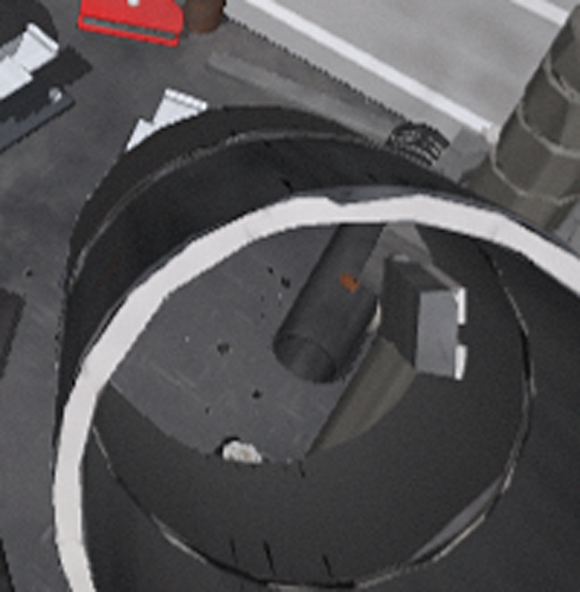

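```bash
cat >> h.py <<'E'
from scipy.spatial.transform import Rotation as Ro
np.set_printoptions(precision=4,suppress=True)
def delta(target,st,az=0):
    R=(Ro.from_rotvec(st["orientation"])*Ro.from_rotvec([0,0,az])).as_matrix()
    return R.T@(np.array(target)-st["tool_pos"])*1000
E
python3 - <<'E'
from h import *
from plant import robot
s=robot.read_state();print(delta([.5,.09,.2],s,-.25), Ro.from_rotvec(s["orientation"]).as_matrix())
E
```

```text
[-348.1748 -473.0716   32.328 ] [[-0.9594  0.2819 -0.0005]
 [ 0.2819  0.9594 -0.0013]
 [ 0.0001 -0.0014 -1.    ]]
```

Emit:
step_arm --targets '[{"az":-0.125,"grip":255},{"az":-0.125},{"tx":-24.9,"ty":-33.8,"tz":2.3},{"tx":-24.9,"ty":-33.8,"tz":2.3},{"tx":-24.9,"ty":-33.8,"tz":2.3},{"tx":-24.9,"ty":-33.8,"tz":2.3},{"tx":-24.9,"ty":-33.8,"tz":2.3},{"tx":-24.9,"ty":-33.8,"tz":2.3},{"tx":-24.9,"ty":-33.8,"tz":2.3},{"tx":-24.9,"ty":-33.8,"tz":2.3},{"tx":-24.9,"ty":-33.8,"tz":2.3},{"tx":-24.9,"ty":-33.8,"tz":2.3},{"tx":-24.9,"ty":-33.8,"tz":2.3},{"tx":-24.9,"ty":-33.8,"tz":2.3},{"tx":-24.9,"ty":-33.8,"tz":2.3},{"tx":-24.9,"ty":-33.8,"tz":2.3}]' --squeeze 10

```text
schema error: expected keys tx, ty, tz, ax, ay, az, grip
```

```bash
cat > cam.py <<'E'
import sys,cv2,pickle
from plant import robot
from h import *
n,tag=sys.argv[1:3]
c=robot.read_camera(n);cv2.imwrite(f"pics/{n}_{tag}.png",c["frame"]);pickle.dump(c,open(f"{n}_{tag}.pkl","wb"))
s=robot.read_state();print(s["t"],s["tool_pos"],s["orientation"],s["q"],s["force"],s["opening"])
E
python3 cam.py wrist 1
```

```text
0.2 [0.169  0.5754 0.232 ] [-0.4473 -3.1093  0.0018] [ 1.1996  0.1309  1.4889  0.      1.523  -0.0854] [-0.6335 -0.3601  0.0873] 0.09292087453411035
```

View pics/wrist_1.png

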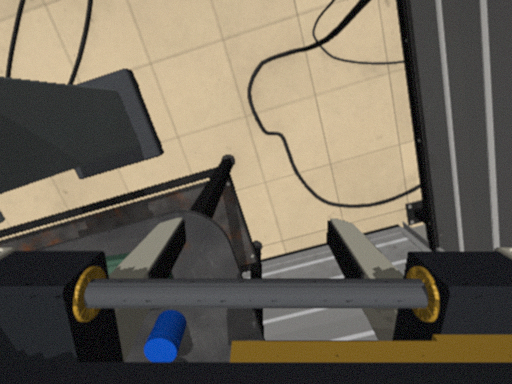

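All keys are needed.

Emit:
step_arm --targets '[{"tx":0,"ty":0,"tz":0,"ax":0,"ay":0,"az":-0.125,"grip":255},{"tx":0,"ty":0,"tz":0,"ax":0,"ay":0,"az":-0.125,"grip":255},{"tx":-24.9,"ty":-33.8,"tz":2.3,"ax":0,"ay":0,"az":0,"grip":255},{"tx":-24.9,"ty":-33.8,"tz":2.3,"ax":0,"ay":0,"az":0,"grip":255},{"tx":-24.9,"ty":-33.8,"tz":2.3,"ax":0,"ay":0,"az":0,"grip":255},{"tx":-24.9,"ty":-33.8,"tz":2.3,"ax":0,"ay":0,"az":0,"grip":255},{"tx":-24.9,"ty":-33.8,"tz":2.3,"ax":0,"ay":0,"az":0,"grip":255},{"tx":-24.9,"ty":-33.8,"tz":2.3,"ax":0,"ay":0,"az":0,"grip":255},{"tx":-24.9,"ty":-33.8,"tz":2.3,"ax":0,"ay":0,"az":0,"grip":255},{"tx":-24.9,"ty":-33.8,"tz":2.3,"ax":0,"ay":0,"az":0,"grip":255},{"tx":-24.9,"ty":-33.8,"tz":2.3,"ax":0,"ay":0,"az":0,"grip":255},{"tx":-24.9,"ty":-33.8,"tz":2.3,"ax":0,"ay":0,"az":0,"grip":255},{"tx":-24.9,"ty":-33.8,"tz":2.3,"ax":0,"ay":0,"az":0,"grip":255},{"tx":-24.9,"ty":-33.8,"tz":2.3,"ax":0,"ay":0,"az":0,"grip":255},{"tx":-24.9,"ty":-33.8,"tz":2.3,"ax":0,"ay":0,"az":0,"grip":255},{"tx":-24.9,"ty":-33.8,"tz":2.3,"ax":0,"ay":0,"az":0,"grip":255}]' --squeeze 10

```text
t: 1.8
tool_pos: [0.5013, 0.0886, 0.2003]
orientation: [0.056, 3.141, 0.0]
force: [0.6, 0.5, 0.6]
opening: 0.0003
```

```bash
python3 cam.py wrist 2
```

```text
1.85 [0.5037 0.0838 0.1999] [ 0.0603  3.1395 -0.0049] [ 0.0667 -0.0964  1.7775 -0.0032  1.4592 -1.4653] [-1.545  -4.4888  0.1372] 0.00017762319338186897
```

View pics/wrist_2.png

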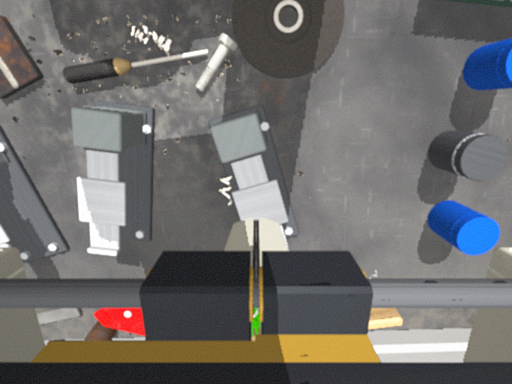

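```bash
python3 - <<'E'
import cv2
a=cv2.imread("pics/wrist_2.png")
cv2.imwrite("pics/w2a.png",cv2.resize(a[90:270,0:310],None,fx=2.5,fy=2.5,interpolation=cv2.INTER_CUBIC))
cv2.imwrite("pics/w2b.png",cv2.resize(a[100:270,410:512],None,fx=3.5,fy=3.5,interpolation=cv2.INTER_CUBIC))
E
python3 cam.py side 2
```

```text
1.9 [0.5023 0.0862 0.1999] [ 0.0632  3.141  -0.0024] [ 0.0705 -0.0981  1.7791 -0.0016  1.4607 -1.4599] [0.3138 0.3511 0.6026] 0.00028484541430922884
```

View pics/w2a.png

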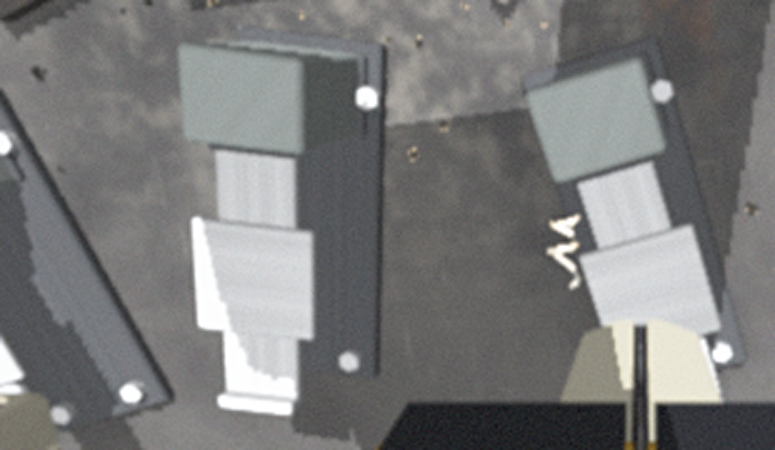

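View pics/w2b.png

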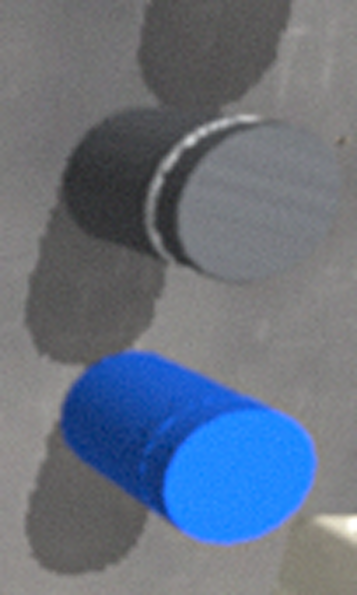

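View pics/side_2.png

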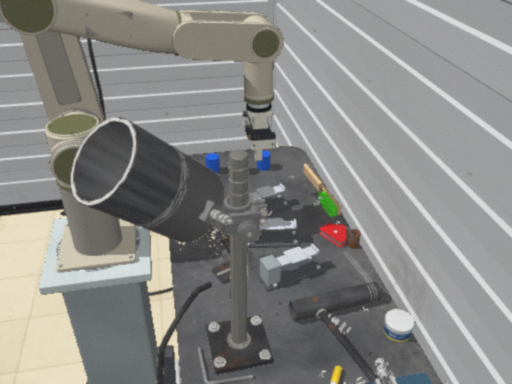

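```bash
python3 - <<'E'
from h import *
c=pickle.load(open("wrist_2.pkl","rb"))
f=lambda x,y:onz(c,x/2.5,90+y/2.5,.064)
r2=[f(*p) for p in((193,218),(313,231),(313,338),(200,328))]
r1=[f(*p) for p in((580,258),(692,227),(718,333))]
print("r2",np.mean(r2,0),[np.linalg.norm(r2[i]-r2[i-1]) for i in range(4)])
print("r1",(r1[0]+r1[2])/2,[np.linalg.norm(r1[i]-r1[i-1]) for i in(1,2)], r1)
g=lambda x,y,z:onz(c,410+x/3.5,100+y/3.5,z)
print("billet",g(260,200,.06),[g(*p,.06) for p in((178,205),(340,190),(250,118),(240,282))])
print("blue",g(240,473,.06))
print("r2 dir",f(258,380)-f(257,150)," r1 dir",(r1[2]-r1[1]))
E
```

```text
r2 [ 0.5194 -0.0815  0.064 ] [np.float64(0.051648012283136806), np.float64(0.051217610731393685), np.float64(0.05082192252926991), np.float64(0.05061343045008574)]
r1 [0.5331 0.0929 0.064 ] [np.float64(0.050734309950983096), np.float64(0.051333366266877005)] [array([0.5142, 0.0627, 0.064 ]), array([0.5019, 0.1119, 0.064 ]), array([0.552, 0.123, 0.064])]
billet [0.4846 0.3341 0.06  ] [array([0.4853, 0.3094, 0.06  ]), array([0.4823, 0.3578, 0.06  ]), array([0.4596, 0.3262, 0.06  ]), array([0.5105, 0.333 , 0.06  ])]
blue [0.5767 0.3458 0.06  ]
r2 dir [ 0.106 -0.02   0.   ]  r1 dir [0.0501 0.0111 0.    ]
```

```bash
python3 - <<'E'
from h import *
from plant import robot
s=robot.read_state();print(delta([.533,.092,.086],s))
E
```

```text
[-30.4866   7.1913 113.8631]
```

Emit:
step_arm --targets '[{"tx":-15,"ty":3.6,"tz":30,"ax":0,"ay":0,"az":0,"grip":255},{"tx":-15,"ty":3.6,"tz":30,"ax":0,"ay":0,"az":0,"grip":255},{"tx":0,"ty":0,"tz":30,"ax":0,"ay":0,"az":0,"grip":255},{"tx":0,"ty":0,"tz":15,"ax":0,"ay":0,"az":0,"grip":255},{"tx":0,"ty":0,"tz":5,"ax":0,"ay":0,"az":0,"grip":255},{"tx":0,"ty":0,"tz":0,"ax":0,"ay":0,"az":0,"grip":255},{"tx":0,"ty":0,"tz":0,"ax":0,"ay":0,"az":0,"grip":255}]'

```text
t: 2.6
tool_pos: [0.5317, 0.0967, 0.0921]
orientation: [0.056, 3.139, 0.0]
force: [0.2, 0.4, 0.7]
opening: 0.0006
```

```bash
python3 cam.py wrist 3
```

```text
2.65 [0.532  0.0967 0.0924] [0.0559 3.1381 0.0005] [ 0.0849  0.0818  1.8043  0.      1.2526 -1.4503] [-0.2016  0.0867  0.4646] 0.0009482874065385729
```

View pics/wrist_3.png

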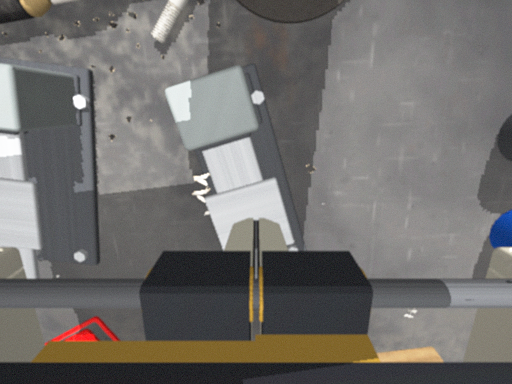

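Emit:
step_arm --targets '[{"tx":0,"ty":-4,"tz":8,"ax":0,"ay":0,"az":0,"grip":255},{"tx":0,"ty":0,"tz":3,"ax":0,"ay":0,"az":0,"grip":255},{"tx":0,"ty":0,"tz":1,"ax":0,"ay":0,"az":0,"grip":255},{"tx":0,"ty":0,"tz":1,"ax":0,"ay":0,"az":0,"grip":255},{"tx":0,"ty":0,"tz":1,"ax":0,"ay":0,"az":0,"grip":255},{"tx":0,"ty":0,"tz":0,"ax":0,"ay":0,"az":0,"grip":255}]'

```text
t: 3.25
tool_pos: [0.5306, 0.0923, 0.0768]
orientation: [-0.056, -3.141, 0.0]
force: [-2.9, -0.7, 5.8]
opening: 0.0001
```

Emit:
step_arm --targets '[{"tx":0,"ty":0,"tz":0.5,"ax":0,"ay":0,"az":0,"grip":255},{"tx":0,"ty":0,"tz":0,"ax":0,"ay":0,"az":0,"grip":255}]'

```text
t: 3.45
tool_pos: [0.5307, 0.0923, 0.0766]
orientation: [-0.056, -3.141, 0.0]
force: [-3.9, -1.1, 7.7]
opening: 0.0005
```

Emit:
step_arm --targets '[{"tx":0,"ty":0,"tz":0.5,"ax":0,"ay":0,"az":0,"grip":255},{"tx":0,"ty":0,"tz":0,"ax":0,"ay":0,"az":0,"grip":255}]'

```text
t: 3.65
tool_pos: [0.5307, 0.0924, 0.0762]
orientation: [-0.056, -3.141, 0.0]
force: [-5.5, -1.7, 8.2]
opening: 0.0005
```

Emit:
step_arm --targets '[{"tx":0,"ty":0,"tz":0.3,"ax":0,"ay":0,"az":0,"grip":255},{"tx":0,"ty":0,"tz":0,"ax":0,"ay":0,"az":0,"grip":255},{"tx":0,"ty":0,"tz":0,"ax":0,"ay":0,"az":0,"grip":255},{"tx":0,"ty":0,"tz":0,"ax":0,"ay":0,"az":0,"grip":255},{"tx":0,"ty":0,"tz":0,"ax":0,"ay":0,"az":0,"grip":255},{"tx":0,"ty":0,"tz":0,"ax":0,"ay":0,"az":0,"grip":255}]'

```text
t: 4.25
tool_pos: [0.5307, 0.0923, 0.0761]
orientation: [-0.056, -3.141, 0.0]
force: [-5.2, -2.5, 10.7]
opening: 0.0005
```

```bash
python3 - <<'E'
from h import *
from plant import robot
s=robot.read_state();print(s["tool_pos"],s["force"],s["wrist_torque"])
E
```

```text
[0.5307 0.0923 0.0761] [-5.2485 -2.4704 10.6738] [-0.2599  1.0569  0.0176]
```

Emit:
step_arm --targets '[{"tx":0,"ty":0,"tz":0,"ax":0,"ay":0,"az":0,"grip":255},{"tx":0,"ty":0,"tz":0,"ax":0,"ay":0,"az":0,"grip":255},{"tx":0,"ty":0,"tz":0,"ax":0,"ay":0,"az":0,"grip":255},{"tx":0,"ty":0,"tz":0,"ax":0,"ay":0,"az":0,"grip":255}]'

```text
t: 4.65
tool_pos: [0.5307, 0.0924, 0.0761]
orientation: [-0.056, -3.141, 0.0]
force: [-6.4, -1.3, 10.5]
opening: 0.0004
```

Emit:
step_arm --targets '[{"tx":0,"ty":0,"tz":-1,"ax":0,"ay":0,"az":0,"grip":255},{"tx":0,"ty":0,"tz":-1,"ax":0,"ay":0,"az":0,"grip":255},{"tx":0,"ty":0,"tz":-1,"ax":0,"ay":0,"az":0,"grip":255},{"tx":0,"ty":0,"tz":0,"ax":0,"ay":0,"az":0,"grip":255},{"tx":0,"ty":0,"tz":0,"ax":0,"ay":0,"az":0,"grip":255}]'

```text
t: 5.15
tool_pos: [0.5307, 0.0925, 0.078]
orientation: [0.056, 3.141, 0.0]
force: [-0.2, 0.1, 0.4]
opening: 0.0006
```

```bash
python3 - <<'E'
from h import *
from plant import robot
s=robot.read_state();print(delta([.484,.331,.17],s))
E
```

```text
[ 55.1988 236.7252 -91.9894]
```

Emit:
step_arm --targets '[{"tx":0,"ty":0,"tz":-30,"ax":0,"ay":0,"az":0,"grip":255},{"tx":0,"ty":0,"tz":-40,"ax":0,"ay":0,"az":0,"grip":0},{"tx":9,"ty":39,"tz":-22,"ax":0,"ay":0,"az":0,"grip":0},{"tx":9,"ty":39,"tz":0,"ax":0,"ay":0,"az":0,"grip":0},{"tx":9,"ty":40,"tz":0,"ax":0,"ay":0,"az":0,"grip":0},{"tx":9,"ty":40,"tz":0,"ax":0,"ay":0,"az":0,"grip":0},{"tx":9,"ty":40,"tz":0,"ax":0,"ay":0,"az":0,"grip":0},{"tx":10,"ty":38,"tz":0,"ax":0,"ay":0,"az":0,"grip":0},{"tx":0,"ty":0,"tz":0,"ax":0,"ay":0,"az":0,"grip":0},{"tx":0,"ty":0,"tz":0,"ax":0,"ay":0,"az":0,"grip":0},{"tx":0,"ty":0,"tz":0,"ax":0,"ay":0,"az":0,"grip":0},{"tx":0,"ty":0,"tz":0,"ax":0,"ay":0,"az":0,"grip":0}]'

```text
t: 6.35
tool_pos: [0.4846, 0.3291, 0.1701]
orientation: [-0.059, -3.141, 0.0]
force: [0.2, -0.1, 0.1]
opening: 0.0837
```

```bash
python3 cam.py wrist 4
```

```text
6.4 [0.4846 0.3291 0.1701] [ 0.0588  3.141  -0.0003] [ 0.5092  0.1291  1.6046 -0.0002  1.4079 -1.0242] [-0.4584  0.5449 -0.0043] 0.08796444049357224
```

View pics/wrist_4.png

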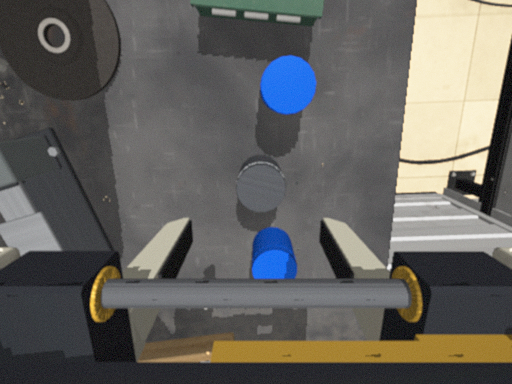

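```bash
python3 - <<'E'
from h import *
import cv2
c=pickle.load(open("wrist_4.pkl","rb"));a=c["frame"]
cv2.imwrite("pics/w4.png",cv2.resize(a[140:230,210:310],None,fx=6,fy=6,interpolation=cv2.INTER_CUBIC))
print(onz(c,261,188,.06)); print(proj(c,[.4846,.3291,.06]))
print("blues",onz(c,288,85,.06),onz(c,274,264,.06))
E
```

```text
[0.4848 0.3348 0.06  ]
(np.float64(255.26491686284834), np.float64(187.97923658150685))
blues [0.3899 0.3618 0.06  ] [0.5707 0.3461 0.06  ]
```

View pics/w4.png

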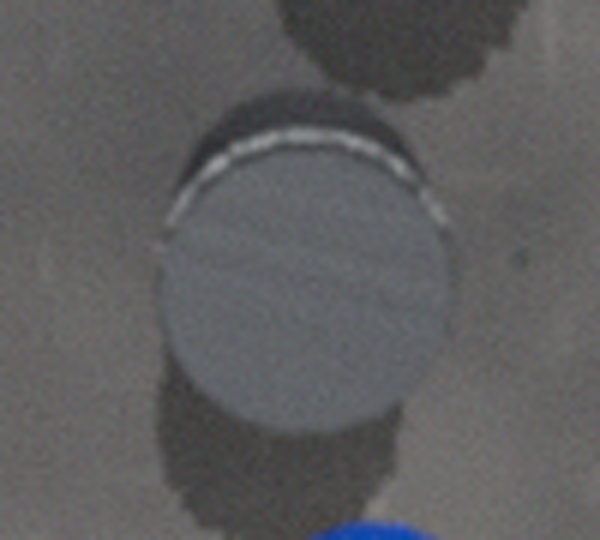

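Emit:
step_arm --targets '[{"tx":0,"ty":2.5,"tz":35,"ax":0,"ay":0,"az":0,"grip":0},{"tx":0,"ty":2.5,"tz":40,"ax":0,"ay":0,"az":0,"grip":0},{"tx":0,"ty":0,"tz":35,"ax":0,"ay":0,"az":0,"grip":0},{"tx":0,"ty":0,"tz":20,"ax":0,"ay":0,"az":0,"grip":0},{"tx":0,"ty":0,"tz":7,"ax":0,"ay":0,"az":0,"grip":0},{"tx":0,"ty":0,"tz":0,"ax":0,"ay":0,"az":0,"grip":0},{"tx":0,"ty":0,"tz":0,"ax":0,"ay":0,"az":0,"grip":0}]'

```text
t: 7.1
tool_pos: [0.4855, 0.3354, 0.0347]
orientation: [0.057, 3.139, 0.002]
force: [0.3, 0.0, 1.0]
opening: 0.0931
```

Emit:
step_arm --targets '[{"tx":0,"ty":0,"tz":0,"ax":0,"ay":0,"az":0,"grip":90},{"tx":0,"ty":0,"tz":0,"ax":0,"ay":0,"az":0,"grip":110},{"tx":0,"ty":0,"tz":0,"ax":0,"ay":0,"az":0,"grip":160},{"tx":0,"ty":0,"tz":0,"ax":0,"ay":0,"az":0,"grip":160},{"tx":0,"ty":0,"tz":0,"ax":0,"ay":0,"az":0,"grip":160},{"tx":0,"ty":0,"tz":0,"ax":0,"ay":0,"az":0,"grip":160},{"tx":0,"ty":0,"tz":0,"ax":0,"ay":0,"az":0,"grip":160}]' --squeeze 30

```text
t: 7.8
tool_pos: [0.4843, 0.335, 0.0332]
orientation: [-0.056, -3.141, 0.001]
force: [-0.4, -1.0, 1.6]
opening: 0.0498
```

Emit:
step_arm --targets '[{"tx":0,"ty":0,"tz":-5,"ax":0,"ay":0,"az":0,"grip":160},{"tx":0,"ty":0,"tz":-15,"ax":0,"ay":0,"az":0,"grip":160},{"tx":0,"ty":0,"tz":-30,"ax":0,"ay":0,"az":0,"grip":160},{"tx":0,"ty":0,"tz":-30,"ax":0,"ay":0,"az":0,"grip":160},{"tx":0,"ty":0,"tz":-30,"ax":0,"ay":0,"az":0,"grip":160},{"tx":0,"ty":0,"tz":-15,"ax":0,"ay":0,"az":0,"grip":160},{"tx":0,"ty":0,"tz":0,"ax":0,"ay":0,"az":0,"grip":160},{"tx":0,"ty":0,"tz":0,"ax":0,"ay":0,"az":0,"grip":160}]'

```text
t: 8.6
tool_pos: [0.4839, 0.335, 0.1572]
orientation: [-0.056, -3.14, 0.001]
force: [-1.0, -1.1, -8.0]
opening: 0.0497
```

```bash
python3 cam.py wrist 5;python3 - <<'E'
from h import *
from plant import robot
s=robot.read_state();print(delta([.533,.0925,.157],s))
E
```

```text
8.65 [0.4833 0.3347 0.1561] [-0.0562 -3.1385  0.0024] [ 0.5184  0.1481  1.6101  0.      1.3864 -1.0166] [-0.4428 -0.0052 -8.2424] 0.049985518245053685
[ -58.355  -240.2283   -0.6696]
```

View pics/wrist_5.png

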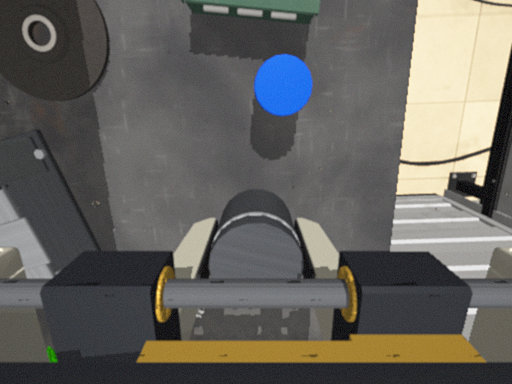

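Emit:
step_arm --targets '[{"tx":-4,"ty":-15,"tz":0,"ax":0,"ay":0,"az":0,"grip":160},{"tx":-7,"ty":-30,"tz":0,"ax":0,"ay":0,"az":0,"grip":160},{"tx":-9,"ty":-35,"tz":0,"ax":0,"ay":0,"az":0,"grip":160},{"tx":-9,"ty":-35,"tz":0,"ax":0,"ay":0,"az":0,"grip":160},{"tx":-9,"ty":-35,"tz":0,"ax":0,"ay":0,"az":0,"grip":160},{"tx":-8,"ty":-35,"tz":0,"ax":0,"ay":0,"az":0,"grip":160},{"tx":-7,"ty":-30,"tz":0,"ax":0,"ay":0,"az":0,"grip":160},{"tx":-4,"ty":-17,"tz":0,"ax":0,"ay":0,"az":0,"grip":160},{"tx":-2,"ty":-8,"tz":0,"ax":0,"ay":0,"az":0,"grip":160},{"tx":0,"ty":0,"tz":0,"ax":0,"ay":0,"az":0,"grip":160},{"tx":0,"ty":0,"tz":0,"ax":0,"ay":0,"az":0,"grip":160},{"tx":0,"ty":0,"tz":0,"ax":0,"ay":0,"az":0,"grip":160},{"tx":0,"ty":0,"tz":0,"ax":0,"ay":0,"az":0,"grip":160}]'

```text
t: 9.95
tool_pos: [0.5345, 0.0942, 0.1581]
orientation: [-0.054, -3.141, -0.0]
force: [-0.2, -0.1, -6.7]
opening: 0.0493
```

```bash
python3 cam.py wrist 6;python3 cam.py scene 6; python3 - <<'E'
from h import *
from plant import robot
s=robot.read_state();print(delta([.533,.0925,.105],s))
E
```

```text
10.0 [0.5345 0.0942 0.1581] [-0.0541 -3.1411 -0.0002] [ 0.0798  0.0236  1.7382  0.0001  1.3798 -1.4566] [-0.5354  0.0909 -6.9643] 0.049614381273726735
10.05 [0.5346 0.094  0.1582] [0.0544 3.141  0.0001] [ 0.0795  0.0236  1.7381  0.0001  1.3798 -1.4566] [ 0.176   0.6802 -7.6457] 0.04963443303587392
[ 1.5625 -1.5673 53.155 ]
```

View pics/wrist_6.png

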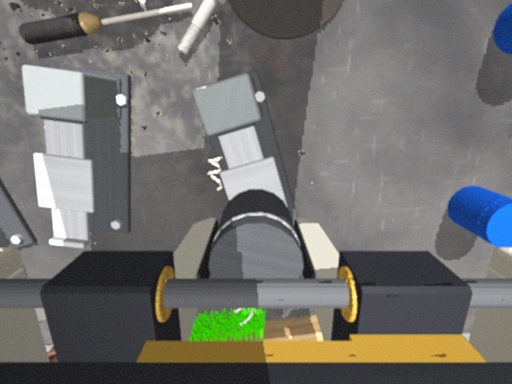

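View pics/scene_6.png

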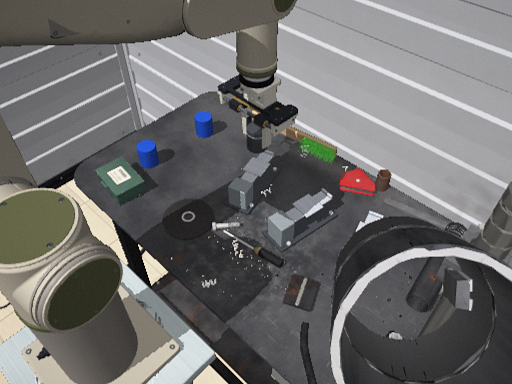

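```bash
python3 - <<'E'
from h import *
import cv2
c=pickle.load(open("wrist_6.pkl","rb"));a=c["frame"]
cv2.imwrite("pics/w6.png",cv2.resize(a[110:230,190:310],None,fx=5,fy=5,interpolation=cv2.INTER_CUBIC))
for p in((.5142,.0627,.064),(.5019,.1119,.064)):print((np.array(proj(c,p))-[190,110])*5)
E
```

```text
[149.5687 314.2634]
[417.7324 238.8257]
```

View pics/w6.png

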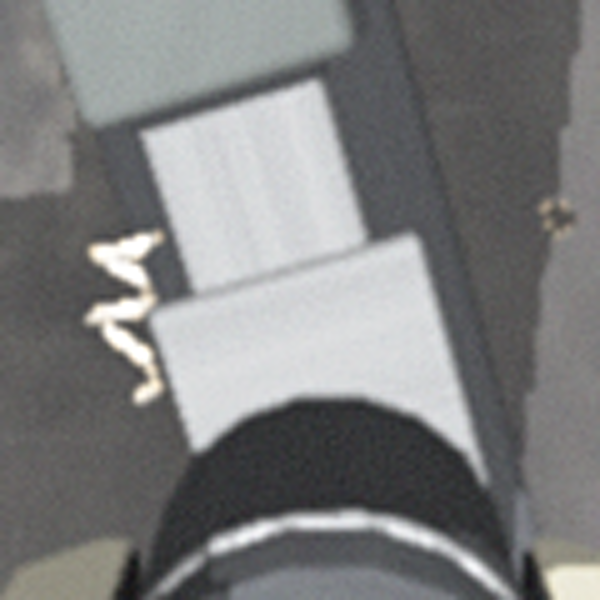

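Emit:
step_arm --targets '[{"tx":1.5,"ty":-1.2,"tz":15,"ax":0,"ay":0,"az":0,"grip":160},{"tx":0,"ty":0,"tz":20,"ax":0,"ay":0,"az":0,"grip":160},{"tx":0,"ty":0,"tz":13,"ax":0,"ay":0,"az":0,"grip":160},{"tx":0,"ty":0,"tz":5,"ax":0,"ay":0,"az":0,"grip":160},{"tx":0,"ty":0,"tz":2,"ax":0,"ay":0,"az":0,"grip":160},{"tx":0,"ty":0,"tz":0,"ax":0,"ay":0,"az":0,"grip":160},{"tx":0,"ty":0,"tz":0,"ax":0,"ay":0,"az":0,"grip":160}]'

```text
t: 10.75
tool_pos: [0.5339, 0.0921, 0.104]
orientation: [0.056, 3.14, 0.0]
force: [-1.0, 0.3, -7.3]
opening: 0.0496
```

Emit:
step_arm --targets '[{"tx":0,"ty":0,"tz":1,"ax":0,"ay":0,"az":0,"grip":160},{"tx":0,"ty":0,"tz":1,"ax":0,"ay":0,"az":0,"grip":160},{"tx":0,"ty":0,"tz":1,"ax":0,"ay":0,"az":0,"grip":160},{"tx":0,"ty":0,"tz":0,"ax":0,"ay":0,"az":0,"grip":160}]'

```text
t: 11.15
tool_pos: [0.533, 0.0922, 0.1]
orientation: [-0.056, -3.141, 0.0]
force: [-0.6, 0.3, -8.3]
opening: 0.0499
```

Emit:
step_arm --targets '[{"tx":0,"ty":0,"tz":1,"ax":0,"ay":0,"az":0,"grip":160},{"tx":0,"ty":0,"tz":1,"ax":0,"ay":0,"az":0,"grip":160},{"tx":0,"ty":0,"tz":0.5,"ax":0,"ay":0,"az":0,"grip":160},{"tx":0,"ty":0,"tz":0,"ax":0,"ay":0,"az":0,"grip":160}]'

```text
t: 11.55
tool_pos: [0.533, 0.0921, 0.0975]
orientation: [-0.056, -3.141, 0.0]
force: [0.3, 0.1, -5.7]
opening: 0.0497
```

Emit:
step_arm --targets '[{"tx":0,"ty":0,"tz":0.5,"ax":0,"ay":0,"az":0,"grip":160},{"tx":0,"ty":0,"tz":0.3,"ax":0,"ay":0,"az":0,"grip":160},{"tx":0,"ty":0,"tz":0,"ax":0,"ay":0,"az":0,"grip":160}]'

```text
t: 11.85
tool_pos: [0.5331, 0.0921, 0.0968]
orientation: [-0.056, -3.141, 0.0]
force: [-0.2, -0.4, -7.2]
opening: 0.0496
```

Contact begins about here; continue gently until the arm bears the weight.

Emit:
step_arm --targets '[{"tx":0,"ty":0,"tz":0.5,"ax":0,"ay":0,"az":0,"grip":160},{"tx":0,"ty":0,"tz":0.5,"ax":0,"ay":0,"az":0,"grip":160},{"tx":0,"ty":0,"tz":0,"ax":0,"ay":0,"az":0,"grip":160}]'

```text
t: 12.15
tool_pos: [0.5334, 0.0922, 0.0962]
orientation: [0.056, 3.141, 0.0]
force: [-1.1, 0.5, -3.1]
opening: 0.0497
```

Emit:
step_arm --targets '[{"tx":0,"ty":0,"tz":0.3,"ax":0,"ay":0,"az":0,"grip":160},{"tx":0,"ty":0,"tz":0.2,"ax":0,"ay":0,"az":0,"grip":160},{"tx":0,"ty":0,"tz":0,"ax":0,"ay":0,"az":0,"grip":160}]'

```text
t: 12.45
tool_pos: [0.5335, 0.0922, 0.0958]
orientation: [0.056, 3.14, 0.0]
force: [-1.8, -0.4, 1.7]
opening: 0.0498
```

Emit:
step_arm --targets '[{"tx":0,"ty":0,"tz":-0.2,"ax":0,"ay":0,"az":0,"grip":160},{"tx":0,"ty":0,"tz":0,"ax":0,"ay":0,"az":0,"grip":160},{"tx":0,"ty":0,"tz":0,"ax":0,"ay":0,"az":0,"grip":160}]' --squeeze 3

```text
t: 12.75
tool_pos: [0.5336, 0.0922, 0.0958]
orientation: [0.056, 3.14, 0.0]
force: [0.7, 0.9, -1.6]
opening: 0.0501
```

Emit:
step_arm --targets '[{"tx":0,"ty":0,"tz":0,"ax":0,"ay":0,"az":0,"grip":110},{"tx":0,"ty":0,"tz":0,"ax":0,"ay":0,"az":0,"grip":80},{"tx":0,"ty":0,"tz":0,"ax":0,"ay":0,"az":0,"grip":40},{"tx":0,"ty":0,"tz":0,"ax":0,"ay":0,"az":0,"grip":0},{"tx":0,"ty":0,"tz":0,"ax":0,"ay":0,"az":0,"grip":0},{"tx":0,"ty":0,"tz":0,"ax":0,"ay":0,"az":0,"grip":0},{"tx":0,"ty":0,"tz":0,"ax":0,"ay":0,"az":0,"grip":0}]'

```text
t: 13.45
tool_pos: [0.5331, 0.0921, 0.0955]
orientation: [-0.056, -3.141, 0.0]
force: [0.1, 0.8, -0.9]
opening: 0.0918
```

```bash
python3 cam.py wrist 7
```

```text
13.5 [0.5332 0.0921 0.0955] [-0.0562 -3.1411  0.0001] [ 0.0764  0.0819  1.7979 -0.      1.2618 -1.4587] [ 0.4924 -0.1319 -0.5073] 0.09278934585217313
```

View pics/wrist_7.png

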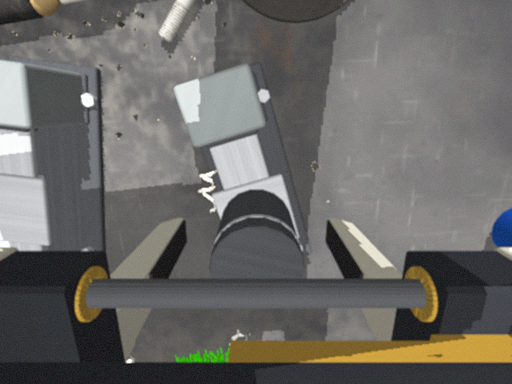

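Released; the billet stands between the open fingers. Retreat straight up and look.

Emit:
step_arm --targets '[{"tx":0,"ty":0,"tz":-10,"ax":0,"ay":0,"az":0,"grip":0},{"tx":0,"ty":0,"tz":-20,"ax":0,"ay":0,"az":0,"grip":0},{"tx":0,"ty":0,"tz":-30,"ax":0,"ay":0,"az":0,"grip":0},{"tx":0,"ty":0,"tz":-30,"ax":0,"ay":0,"az":0,"grip":0},{"tx":0,"ty":0,"tz":-20,"ax":0,"ay":0,"az":0,"grip":0},{"tx":15,"ty":0,"tz":0,"ax":0,"ay":0,"az":0,"grip":0},{"tx":20,"ty":0,"tz":0,"ax":0,"ay":0,"az":0,"grip":0},{"tx":0,"ty":0,"tz":0,"ax":0,"ay":0,"az":0,"grip":0},{"tx":0,"ty":0,"tz":0,"ax":0,"ay":0,"az":0,"grip":0},{"tx":0,"ty":0,"tz":0,"ax":0,"ay":0,"az":0,"grip":0}]'

```text
t: 14.5
tool_pos: [0.4988, 0.0934, 0.2059]
orientation: [0.056, 3.14, 0.0]
force: [0.1, -0.2, -0.4]
opening: 0.0928
```

```bash
python3 cam.py wrist 8; python3 cam.py scene 8; python3 - <<'E'
import cv2
a=cv2.imread("pics/scene_8.png")[90:230,200:340];b=cv2.imread("pics/wrist_8.png")[100:280,170:350]
cv2.imwrite("pics/f8.png",cv2.hconcat([cv2.resize(a,(400,400),interpolation=2),cv2.resize(b,(400,400),interpolation=2)]))
E
```

```text
14.55 [0.4988 0.0933 0.2058] [0.0564 3.1406 0.    ] [ 0.084  -0.1085  1.7779 -0.      1.4717 -1.4509] [-0.1848 -0.3339  0.3697] 0.09329515872836958
14.6 [0.4987 0.0933 0.2056] [ 0.0564  3.141  -0.    ] [ 0.0839 -0.1083  1.7781 -0.      1.4718 -1.451 ] [-0.0861 -0.0213  0.3302] 0.09271340662644083
```

View pics/f8.png

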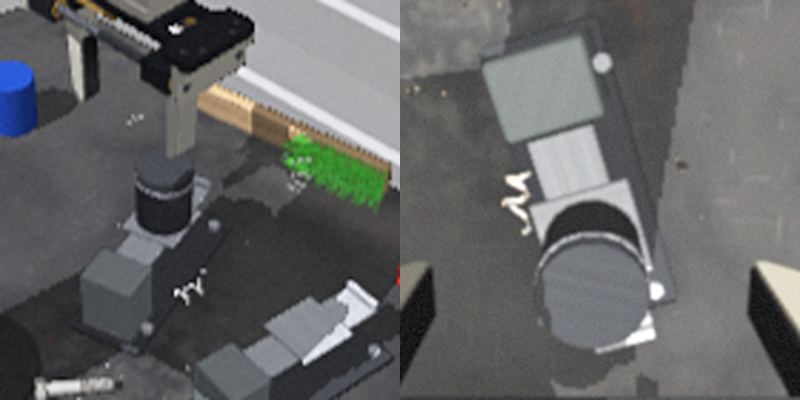

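```bash
python3 - <<'E'
from h import *
from plant import robot
c=pickle.load(open("wrist_8.pkl","rb"));print(onz(c,257.3,231,.122))
print(robot.close_job())
E
```

```text
[0.5331 0.0941 0.122 ]
the job is handed in; nothing more can be done
None
```

I found the sound arm on the first rest I pressed and stood the billet upright on the middle of its seat. The job was handed in at about 14.6 s of the 64 s allowed, and it reports no verdict.

- **Press test:** I pressed the leftmost rest, seat at about (0.533, 0.093), with closed fingers and held it for about a second. It gave at most about 2 mm under about 10.6 N straight down, and the force was gone after lifting 1.9 mm. A cracked weld would have sunk 8 to 9 mm. The fingers also saw a sideways force of 5 to 6 N, so the total was about 12 N, still inside the 7 to 14 N band. I did not press the other two rests, because this result left no doubt.
- **Placing:** I gripped the dark billet between the two blue look-alikes, lowered it in steps of 1 mm or less until the arm bore its weight, then released it and backed straight up.
- **Last checks:** The final pictures show it upright on the seat, with the top centre at (0.533, 0.094), about 1 mm from the measured seat middle. The gripper is open about 10 cm above the seat and reads no force. I saw no failed or conflicting checks.

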